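# Load a sample board under the marking jig's spring clip

### The arm

A 7-joint arm with a two-finger parallel gripper is mounted at the origin on the work surface. World frame = base frame: x ahead of the robot, y to its left, z up, the work surface at z = 0. Lengths are in mm, angles in rad, forces in N, time in s.
With the tool pointing down it reaches from about 425 to 1025 mm from the base axis. Payload 9.4 kg.
Tool frame: the origin (TCP) lies midway between the tips of the shut fingers; the grasp point (between the pads) lies grip_point_offset behind it (grip_point_offset is the distance from the TCP to the grasp point, in mm); z points along the fingers, x is the direction in which the jaws open and shut, and the axes are right-handed (so a half turn about z gives the same grasp; the last joint's range is limited). The gripper opens to 93 mm and grips with 3 to 60 N. Pads are 15 mm wide; open, the fingers measure 128 mm over their backs; the gripper's body (75 mm by 188 mm) begins 65 mm behind the grasp point.
Start: joints at [1.128, 0.599, -0.003, 1.599, 0.002, 0.943, -0.08], TCP at [259.32, -677.036, 218.618] pointing down, gripper open.
Joint ranges: [-2.57, 2.57], [-0.35, 1.97], [-1.29, 1.29], [0.11, 2.56], [-1.05, 4.19], [0.11, 1.86], [-2.63, 2.63]. Speed limits (rad/s): [2.22, 2.22, 3.01, 3.01, 3.14, 3.14, 3.14].

### API

Orientations are given as a unit quaternion [x, y, z, w].
In Python, from cell import * gives the robot as it stands.
- The arm moves only by the tool arm_command, never from a script. Its arguments are lists of equal length, an entry for each row: "dp": the shift along the tool's x, y, z in cm, a list of three; "angular": the turn, a rotation vector about the tool's x, y, z in degrees, a list of three; "jaw": the gripper's target within -1 to 1 (fully open at 1, half-way at 0, shut at -1). In form: {"dp": [[tx, ty, tz], ...], "angular": [[rx, ry, rz], ...], "jaw": [jaw, ...]}. A call has 1 to 8 rows; each row is the pose to reach, as a shift and turn from the pose measured when the call began, along the tool's axes at that moment; what a row does not reach only later rows make up. A row lasts 1/10 s, in which the tool goes at most 50 mm and 8.59 degrees, less where a joint would pass 70% of its speed; a pose out of reach is approached as far as the arm can. A call with a gripper value outside its range is refused whole. The fingers move at their own pace and stop on an object; "grip_force" is the grip in N (left out, the last holds). Time passes only in rows, so rows that repeat a pose let the fingers close. It gives the time, the measured TCP pose, the force and the opening at its end, in the units of the state.
- observe(): the state, without advancing time (a new reading comes with each control period).
- snapshot(name): name is "side" or "top"; returns the picture (420x560x3 uint8, red, green, blue); there is no depth.
- get_calibration(name): a dict with "K" (3x3 intrinsics, pixels), "T" (4x4, takes a point from camera to world coordinates). Camera axes: x right, y down, z forward; pixel columns grow to the right and rows downward; lengths in mm; the calibration is good to about 2 mm. A picture is of the moment at which its call begins. get_calibration takes no time and is no camera call.
- hand_in(): hands the job in, once; it reports no verdict.
Trained networks look in the newest picture that a camera, given by its name, has taken for a name from the list of things; names that differ only in an ending like _2 or _b are one class to them, and where a whole thing is asked for, a point or a joint stands for the part that bears it (a point fixed in the world has none). Each returns a list of dicts, best first, with "conf" (0 to 1); they miss things now and then, are a little off and sometimes report something else, mostly with a low value. They report only what shows in the picture. A call takes as long as a camera call. They do not tell look-alikes from the thing itself.
- boxes_of(camera, query): "rect" ([left, top, right, bottom] in pixels, round what is visible of it).
The state is a dict: "clock": time; "joint_positions": joint angles; "joint_velocities": joint speeds; "tau": joint torques, N m; "tool_pos": TCP position; "tcp_rot": TCP orientation; "force": force on the tool from outside, world axes, zero at the start; "wrist_torque": the same for the moment, N m; "opening": finger opening in mm.
Only numpy, scipy, OpenCV 4.12 (cv2) and the standard library are available. Lean on these libraries where they do the work, as an engineer would, in place of code of your own. Each camera call takes 0.05 s, during which the arm holds its last target.

### The job

Load the white sample board into the plywood marking jig: with one fingertip press and hold the clip's long thumb plate down, so that its lip stands up clear of the channel before the board reaches it, and with the other fingertip push the board along the channel beneath the lip until its front end meets the metal end stop. Keep the clip held until the board is fully home, then let go and draw the hand clear, so that the clip clamps the board by itself. Push the board flat along the channel: do not lift or tip it, and leave the other things on the table alone.

Things in the scene. Friction and masses are not known exactly. Their poses are not given: they have to be found in the camera images.
- jig: Plywood marking jig, fixed; base 220 x 135 x 12 mm (x -125 to +95, y -47 to +88). Origin at table height under the channel's centre line; x along the channel, the way the board is pushed; y towards the clip's thumb plate. Channel at y = 0: x -115 to +75, 43 mm wide, floor 12 mm above the table, side rails' tops 19 mm, open at the -x end. All 'jig x, y' below are mm in this frame.
- end_stop (a point): Foot of the aluminium end stop's face, on the channel floor (jig x +75, y 0). The stop is 55 mm wide in y, 15 mm thick in x; its top is 28 mm above the table.
- board: White rigid sample board with a cork-coloured square pasted on top, 70 (x) x 40 (y) x 10 mm thick, about 50 g, lying loose in the channel. Origin at the centre of its underside, 12 mm above the table; x along its length, as the jig's. It starts with its origin at jig x -38 to -10 (front end 5 to 33 mm short of the lip); fully home its origin is at jig x +40.
- clip (a joint): Steel spring clip hinged along jig x at y +36, 21 mm above the table. Rad: 0 shut (lip 4 mm above the channel floor: it blocks the board); grows as the thumb plate is pressed down, to the stop at 0.42 (lip 17 mm above the floor). Clears the board above 0.21; rests on a board beneath at about 0.19. Takes 2 N at the plate's middle to start, 5 N fully down; springs back.
- thumb_plate (a point): Top of the clip's thumb plate at jig x -30, y +65: 27 mm above the table when shut, 15 mm when fully pressed. The flat steel plate spans jig x -115 to +60, y +40 to +79, 3 mm thick; rises outwards 0.2 rad when shut, slopes down outwards 0.22 rad fully pressed. A fingertip can slide along it in x while pressing, level with another fingertip in the channel.
- clip_lip (a point): Lower edge of the clip's lip at the end facing the oncoming board: jig x +30, y +4. The lip runs 30 mm in x (to +60), is 8 mm wide, and hangs from a 30 mm wide arm that reaches over the channel from the hinge; the arm's top is 27 mm above the table when shut, 41 mm when fully open.
- bowl: Mint-green ceramic bowl, 120 mm across, 60 mm high, beyond the end stop; origin at the centre of its foot. Leave alone.
- spool: Standing thread spool, 40 mm across, 50 mm high, beside the jig on the side away from the thumb plate; origin at the centre of its foot. Leave alone.
- tape: Roll of tape lying flat, 76 mm across, 24 mm high, on the side away from the thumb plate; origin at the centre of its underside. Leave alone.
- pin_tin: Round metal pin tin, 48 mm across, 30 mm high, on the thumb plate's side; origin at the centre of its underside. Leave alone.
There are look-alikes about, which are no part of the job. What is meant by the board is not green, and is the larger of those in its own colour.

How it is judged (in metres and radians):
On the way, in this order (a step that is already met when the one before it is completed fails the run):
1. the clip is held open (lip above the board's height) while the board is still short of the lip (value of joint clip above 0.21 rad and x of board in the frame of jig below -0.004 m), for 0.1 s.
2. the board is fully home at the end stop while the clip is still held open (value of joint clip above 0.21 rad and x of board in the frame of jig between 0.036 and 0.044 m), for 0.1 s.
At the end, for the whole second after the job is handed in: The board lies flat in the channel with its front end within 4 mm of the end stop, at rest, and the clip, let go, rests on it (clip joint 0.14 to 0.21 rad) (x of board in the frame of jig between 0.036 and 0.044 m and y of board in the frame of jig between -0.004 and 0.004 m and z of board in the frame of jig between 0.01 and 0.014 m and angle between the x axis of board and the x axis of jig, either way round below 0.1 rad and angle between board's own z axis and vertical below 0.06 rad and value of joint clip between 0.14 and 0.21 rad and linear speed of board below 0.01 m/s); the robot touches nothing.
It fails at once if the board is lifted or tipped (over 6 mm or 0.15 rad) (z of board in the frame of jig above 0.018 m or angle between board's own z axis and vertical above 0.15 rad).
It fails at once if a bystander is moved more than 15 mm (distance of any of bowl, spool, tape, pin_tin from where it was at the start of the episode above 0.015 m).
It also fails if it takes over 38 s, if anything falls off the work surface, if the arm or the gripper's body presses on something with over 40 N, if the wrist force passes 120 N, or if a joint passes its speed limit or range.

## Working session

There is one attempt and no reset: what is moved stays moved. The work goes in short steps, Python scripts to look and compute and a tool call to move; the robot and the scene stay as the last step left them, time stands still between calls to the robot, and variables do not carry over. Pictures are saved under pics/ and viewed, and the job is handed in when it is done.

Besides the shell and the picture viewer there is one more tool, called after "Emit:" as name(argument=value, ...) on one line, values as JSON. arm_command: Moves the arm, as the interface text tells. Its arguments: {"type":"object","properties":{"dp":{"type":"array","items":{"type":"array","items":{"type":"number"}}},"angular":{"type":"array","items":{"type":"array","items":{"type":"number"}}},"jaw":{"type":"array","items":{"type":"number"}},"grip_force":{"type":"number"}},"required":["dp","angular","jaw"]}

```bash
ls; mkdir -p pics; python3 - <<'E'
from cell import *
import cv2
s=observe()
print(s)
for n in("side","top"):
    im=snapshot(n); cv2.imwrite(f"pics/{n}0.png",im[:,:,::-1])
    c=get_calibration(n); print(n,c["K"].round(1).tolist(),c["T"].round(3).tolist())
    for q in("jig","board","clip","end_stop","bowl","spool","tape","pin_tin"):
        print(q,[(b["rect"],round(b["conf"],2)) for b in boxes_of(n,q)[:3]])
E
```

```text
pics
{'clock': 0.0, 'joint_positions': array([ 1.12829449,  0.60008569, -0.00253489,  1.60010688,  0.0018081 ,
        0.94293063, -0.07981579]), 'joint_velocities': array([ 0.00137907,  0.00080656, -0.00059439,  0.00018777, -0.00033706,
        0.00055293, -0.00111041]), 'tau': array([-8.28738357e-04, -7.65087533e+01,  1.49709843e+00, -2.52356136e+01,
       -5.24543831e-02,  1.71859242e-02,  1.68351030e-04]), 'tool_pos': array([ 259.1336743 , -676.58787394,  217.7968122 ]), 'tcp_rot': array([ 8.23934242e-01, -5.66684904e-01, -6.69656316e-04, -3.68389810e-04]), 'force': array([ 0.05540975,  0.52256339, -0.09959218]), 'wrist_torque': array([-0.02449266, -0.05698383,  0.0467642 ]), 'opening': 92.82981249431357}
side [[383.0, 0.0, 283.1], [0.0, 383.0, 207.7], [0.0, 0.0, 1.0]] [[0.817, -0.431, 0.383, 308.34], [-0.576, -0.597, 0.558, -351.002], [-0.012, -0.677, -0.736, 573.631], [0.0, 0.0, 0.0, 1.0]]
jig [([192.4, 175.8, 321.8, 272.5], 0.92), ([196.0, 181.2, 295.6, 232.3], 0.16)]
board [([154.9, 178.2, 195.7, 197.6], 0.85), ([160.8, 248.0, 186.4, 270.4], 0.64), ([222.7, 155.3, 243.8, 175
[... 201 characters left out ...]
pin_tin [([220.7, 154.6, 243.8, 176.1], 0.95), ([310.4, 133.2, 364.1, 178.1], 0.23)]
top [[453.6, 0.0, 274.3], [0.0, 453.6, 209.0], [0.0, 0.0, 1.0]] [[-0.02, -0.997, 0.078, 537.81], [-1.0, 0.02, -0.004, 59.089], [0.002, -0.078, -0.997, 849.609], [0.0, 0.0, 0.0, 1.0]]
jig [([222.4, 175.3, 300.3, 301.6], 0.82)]
board [([245.1, 320.9, 267.7, 350.4], 0.79), ([148.7, 273.8, 185.7, 319.0], 0.67), ([258.6, 219.2, 283.9, 253.5], 0.59)]
clip [([227.8, 198.6, 272.0, 296.0], 0.9)]
end_stop [([224.4, 179.0, 300.6, 299.5], 0.72)]
bowl [([208.8, 87.7, 276.0, 146.0], 0.69)]
spool [([329.7, 176.4, 357.9, 196.8], 0.72)]
tape [([346.2, 246.7, 393.7, 287.0], 0.6)]
pin_tin [([159.7, 208.6, 192.9, 238.4], 0.82)]
```

```bash
python3 - <<'E'
import cv2
im=cv2.imread("pics/top0.png"); cv2.imwrite("pics/topz.png",cv2.resize(im[160:360,140:400],None,fx=3,fy=3,interpolation=cv2.INTER_CUBIC))
im=cv2.imread("pics/side0.png"); cv2.imwrite("pics/sidez.png",cv2.resize(im[125:325,140:400],None,fx=3,fy=3,interpolation=cv2.INTER_CUBIC))
E
```

```text
(no output)
```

View pics/topz.png

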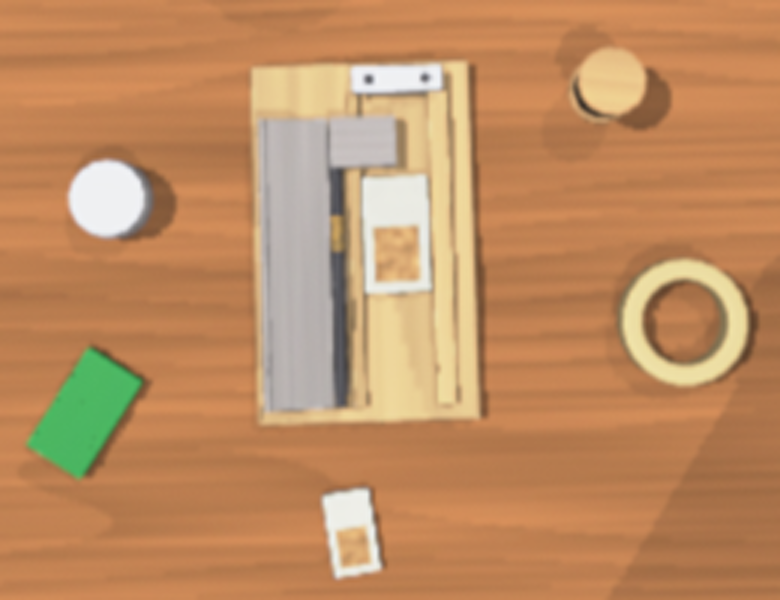

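View pics/sidez.png

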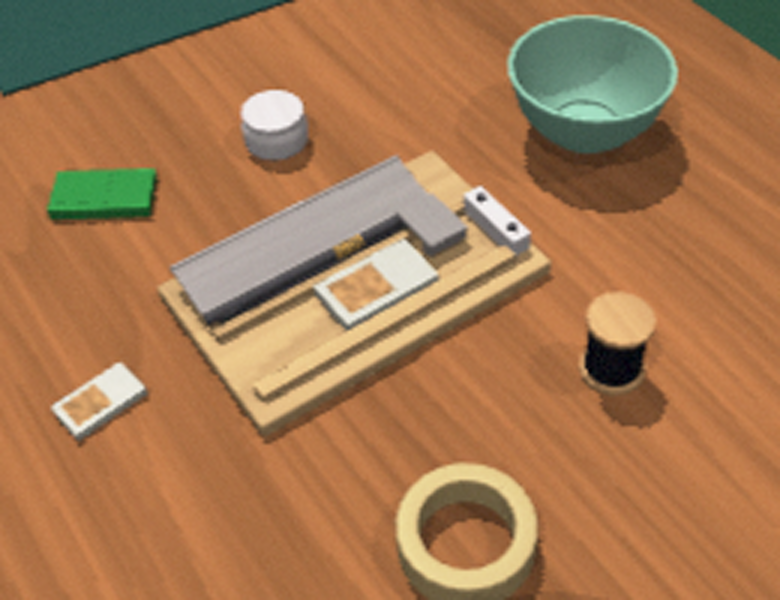

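```bash
cat > h.py <<'E'
import numpy as np
from cell import *
def proj(n,P):
    c=get_calibration(n);T=np.linalg.inv(c["T"]);p=(T[:3,:3]@np.asarray(P).T).T+T[:3,3]
    q=(c["K"]@p.T).T
    return q[:,:2]/q[:,2:]
E
python3 - <<'E'
from h import *
from scipy.optimize import least_squares
top={(-125,88,12):(259,424),(95,88,12):(251,68),(95,-47,12):(468,62),(-125,-47,12):(482,417),
 (90,27.5,28):(351,66),(90,-27.5,28):(441,64),(75,-27.5,28):(442,92)}
side={(-125,88,12):(160,290),(95,88,12):(432,152),(95,-47,12):(549,263),(-125,-47,12):(267,424)}
bt={(35,20):(361,178),(35,-20):(427,174),(-35,-20):(431,291),(-35,20):(366,294)}
bs={(35,20):(405,243),(35,-20):(437,269),(-35,-20):(350,317),(-35,20):(316,288)}
def tf(p,L,z):
    L=np.array(L,float);c,s=np.cos(p[2]),np.sin(p[2])
    return np.c_[p[0]+c*L[:,0]-s*L[:,1],p[1]+s*L[:,0]+c*L[:,1],z]
def px(d,o): return np.array(list(d.values()))/3+np.array(o)-1/3
def fit(sets):
    def r(p):
        out=[]
        for n,d,zz in sets:
            L=np.array(list(d));z=L[:,2] if zz is None else zz*np.ones(len(L))
            o=(140,160) if n=="top" else (140,125)
            out.append((proj(n,tf(p,L[:,:2],z))-px(d,o)).ravel())
        return np.concatenate(out)
    f=least_squares(r,[550,0,0]);return f.x,f.fun.reshape(-1,2).round(1).tolist()
for s in ([("top",top,None)],[("side",side,None)],[("top",top,None),("side",side,None)]): 
    j,e=fit(s);print("jig",j.round(3),e)
for s in ([("top",bt,22)],[("side",bs,22)],[("top",bt,22),("side",bs,22)]):
    b,e=fit(s); c,s_=np.cos(j[2]),np.sin(j[2]);d=b[:2]-j[:2]
    print("board",b.round(3),e,"jig:",c*d[0]+s_*d[1],-s_*d[0]+c*d[1])
E
```

```text
jig [5.6168e+02 6.0009e+01 8.0000e-03] [[0.2, 0.4], [0.6, -0.7], [0.8, -0.7], [-0.1, 0.6], [-0.5, 0.6], [-0.4, 0.4], [-0.5, -0.7]]
jig [5.64768e+02 6.45030e+01 1.90000e-02] [[-0.7, -0.7], [-0.0, -1.0], [1.6, -0.9], [-0.7, 1.6]]
jig [5.62414e+02 6.09620e+01 8.00000e-03] [[-0.3, 0.0], [0.0, -1.0], [0.2, -1.0], [-0.6, 0.2], [-1.1, 0.2], [-0.9, 0.0], [-1.0, -1.1], [-0.9, 0.3], [0.7, 0.5], [1.9, 1.1], [-1.5, 3.3]]
board [5.50042e+02 6.17400e+01 2.30000e-02] [[0.0, -0.0], [-0.1, 0.4], [0.2, -0.1], [-0.1, -0.2]] jig: -12.36495337750469 0.8811796990062319
board [5.53591e+02 6.63450e+01 3.00000e-02] [[-0.5, -2.4], [1.1, 0.9], [-0.1, 2.2], [-0.5, -1.1]] jig: -8.777283451550545 5.456003318866436
board [5.51345e+02 6.32650e+01 2.50000e-02] [[-0.9, -0.7], [-1.0, -0.3], [-0.6, -0.9], [-0.9, -0.9], [-0.5, -1.0], [1.1, 2.5], [-0.3, 3.8], [-0.7, 0.3]] jig: -11.049800610982167 2.3951839898298046
```

```bash
cat >> h.py <<'E'
from scipy.spatial.transform import Rotation as Ro
JIG=np.array([562.,60.5]);YAW=0.012
def rot():
    c,s=np.cos(YAW),np.sin(YAW)
    return np.array([[s,-c,0],[-c,-s,0],[0,0,-1]]).T
def jw(x,y,z): 
    c,s=np.cos(YAW),np.sin(YAW); return np.array([JIG[0]+c*x-s*y,JIG[1]+s*x+c*y,z])
def rel(P):
    s=observe();R=Ro.from_quat(s["tcp_rot"]).as_matrix()
    print("dp cm",(R.T@(np.asarray(P)-s["tool_pos"])/10).round(2),"ang",np.degrees(Ro.from_matrix(R.T@rot()).as_rotvec()).round(2))
E
python3 - <<'E'
from h import *
rel([500,-300,200]);rel(jw(-70,33.5,120));s=observe();print(s["clock"])
E
```

```text
dp cm [-26.6  -35.97   1.86] ang [1.000e-02 0.000e+00 2.027e+01]
dp cm [-63.61 -49.25   9.86] ang [1.000e-02 0.000e+00 2.027e+01]
0.9
```

Emit:
arm_command(dp=[[-3, -4, 0.2], [-6, -8, 0.4], [-9, -12, 0.6], [-12, -16, 0.8], [-15, -20, 1], [-18, -24, 1.2], [-22, -30, 1.5], [-26, -36, 1.8]], angular=[[0, 0, 0], [0, 0, 0], [0, 0, 0], [0, 0, 0], [0, 0, 0], [0, 0, 5], [0, 0, 10], [0, 0, 15]], jaw=[0.1, 0.1, 0.1, 0.1, 0.1, 0.1, 0.1, 0.1])

```text
clock: 1.7
tool_pos: [477.7, -340.2, 202.7]
tcp_rot: [0.742, -0.671, 0.0, -0.0]
force: [1.3, -0.5, -1.2]
opening: 51.4
```

```bash
python3 - <<'E'
from h import *
rel(jw(-70,33.5,120));s=observe();print(s["clock"],s["joint_positions"],s["tool_pos"])
E
```

```text
dp cm [-42.98  -5.72   8.25] ang [-0.03 -0.02  5.05]
1.7 [ 0.48441352  0.45155391  0.05337721  1.94321015 -0.03424195  0.74706324
 -0.91309091] [ 477.65439455 -340.18259999  202.67988747]
```

Emit:
arm_command(dp=[[-5, -0.7, 1], [-10, -1.4, 2], [-15, -2, 3], [-20, -2.7, 4], [-26, -3.5, 5], [-32, -4.3, 6], [-38, -5, 7], [-43, -5.72, 8.2]], angular=[[0, 0, 1], [0, 0, 2], [0, 0, 3], [0, 0, 4], [0, 0, 5], [0, 0, 5.05], [0, 0, 5.05], [0, 0, 5.05]], jaw=[0.1, 0.1, 0.1, 0.1, 0.1, 0.1, 0.1, 0.1])

```text
clock: 2.5
tool_pos: [490.4, 53.1, 129.4]
tcp_rot: [0.711, -0.703, 0.001, -0.001]
force: [1.3, 0.4, -1.1]
opening: 51.0
```

```bash
python3 - <<'E'
from h import *
rel(jw(-70,33.5,60));s=observe();print(s["clock"],s["joint_positions"],s["tool_pos"])
E
```

```text
dp cm [-4.   -0.16  6.94] ang [-0.1  -0.01 -0.02]
2.5 [-0.28022331  0.46359575  0.0784644   2.21134493 -0.07680844  0.46737385
 -1.70057305] [490.3798016   53.13535104 129.36069755]
```

Descend to z≈55, above everything nearby, then look.

Emit:
arm_command(dp=[[-3, -0.1, 2], [-4, -0.16, 4], [-4, -0.16, 6], [-4, -0.16, 7.4], [-4, -0.16, 7.4]], angular=[[-0.1, 0, 0], [-0.1, 0, 0], [-0.1, 0, 0], [-0.1, 0, 0], [-0.1, 0, 0]], jaw=[0.1, 0.1, 0.1, 0.1, 0.1])

```text
clock: 3.0
tool_pos: [491.0, 93.3, 54.0]
tcp_rot: [0.711, -0.703, -0.001, 0.001]
force: [0.4, 0.0, 0.5]
opening: 51.3
```

```bash
python3 - <<'E'
from h import *
import cv2
rel(jw(-70,33.5,40));s=observe();print(s["clock"],s["tool_pos"],s["force"])
a=snapshot("side")[125:325,140:400];b=snapshot("top")[150:350,160:360]
cv2.imwrite("pics/s1.png",cv2.resize(a,None,fx=3,fy=3,interpolation=2)[:,:,::-1]);cv2.imwrite("pics/t1.png",cv2.resize(b,None,fx=3,fy=3,interpolation=2)[:,:,::-1])
E
```

```text
dp cm [ 0.02 -0.06  1.4 ] ang [ 0.13 -0.04  0.02]
3.0 [490.99831016  93.31744161  53.97790259] [0.41079885 0.0194144  0.47555139]
```

View pics/s1.png

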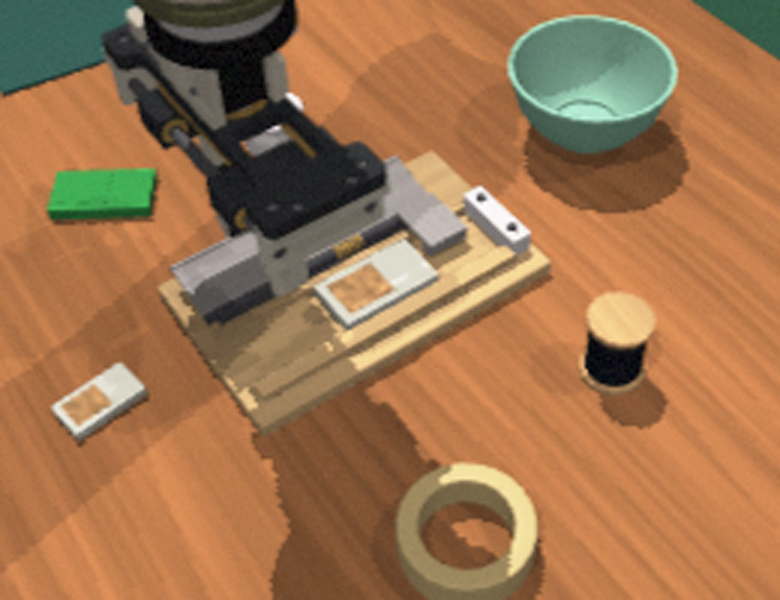

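View pics/t1.png

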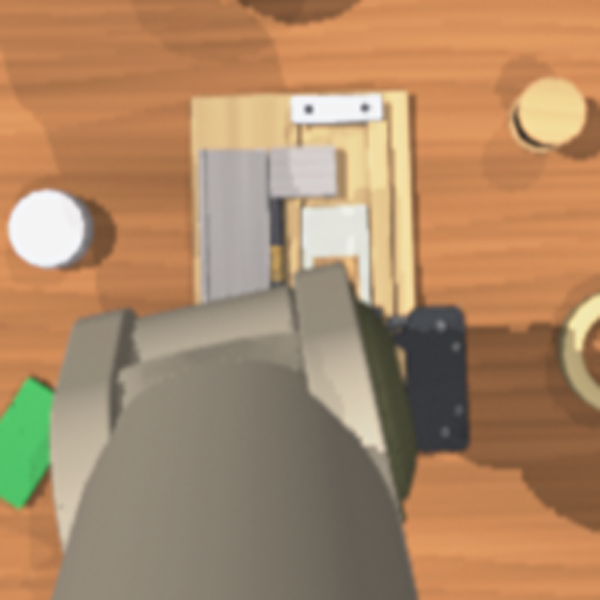

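```bash
python3 - <<'E'
from h import *
P=[jw(x,y,54) for x in(-77.5,-62.5) for y in(8,-9.5)]+[jw(-47,20,22),jw(-47,-20,22),jw(35-12,-20,22),jw(75,-27.5,28)]
print(((proj("side",P)-[140,125])*3).round(0).tolist())
E
```

```text
[[276.0, 292.0], [291.0, 310.0], [297.0, 280.0], [313.0, 298.0], [313.0, 291.0], [348.0, 331.0], [440.0, 280.0], [512.0, 245.0]]
```

```bash
python3 - <<'E'
from h import *
import cv2
a=snapshot("side")[195:270,195:295]
P=[jw(x,y,54) for x in(-77.5,-62.5) for y in(8,-9.5)]+[jw(-47,20,22),jw(-47,-20,22),jw(35-12,-20,22),jw(23,20,22)]
im=cv2.resize(a,None,fx=8,fy=8,interpolation=2)[:,:,::-1].copy()
for i,p in enumerate(proj("side",P)):
    q=((p-[195,195]+.5)*8).astype(int);cv2.circle(im,tuple(map(int,q)),4,(255,0,255) if i<4 else (255,255,0),-1)
cv2.imwrite("pics/s2.png",im)
E
```

```text
(no output)
```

View pics/s2.png

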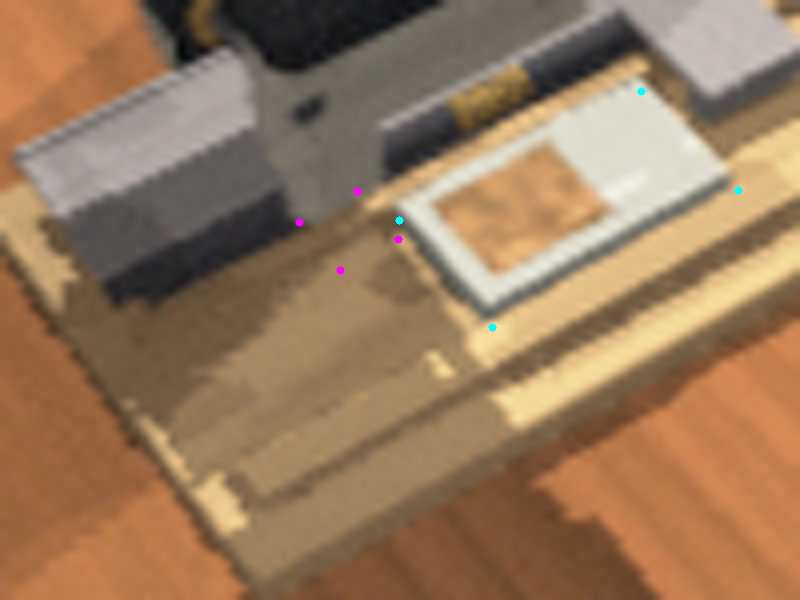

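Emit:
arm_command(dp=[[0.07, -0.06, 1], [0.07, -0.06, 2], [0.07, -0.06, 2.5], [0.07, -0.06, 3], [0.07, -0.06, 3.4], [0.07, -0.06, 3.7], [0.07, -0.06, 3.7]], angular=[[0.1, 0, 0], [0.1, 0, 0], [0.1, 0, 0], [0.1, 0, 0], [0.1, 0, 0], [0.1, 0, 0], [0.1, 0, 0]], jaw=[0.2, 0.2, 0.2, 0.2, 0.2, 0.2, 0.2])

```text
clock: 3.85
tool_pos: [492.6, 92.5, 18.7]
tcp_rot: [0.711, -0.703, 0.001, -0.001]
force: [-1.4, 1.4, 5.7]
opening: 55.8
```

```bash
python3 - <<'E'
from h import *
import cv2
rel(jw(-70,33,17));s=observe();print(s["clock"],s["tool_pos"],s["force"],s["wrist_torque"])
a=snapshot("side")[170:270,190:325];cv2.imwrite("pics/s3.png",cv2.resize(a,None,fx=5.9,fy=5.9,interpolation=2)[:,:,::-1])
E
```

```text
dp cm [-0.01  0.1   0.17] ang [-0.12  0.01 -0.02]
3.85 [492.59564964  92.54209222  18.71923993] [-1.42990138  1.35249704  5.70979354] [0.5074198  0.28371827 0.04414278]
```

View pics/s3.png

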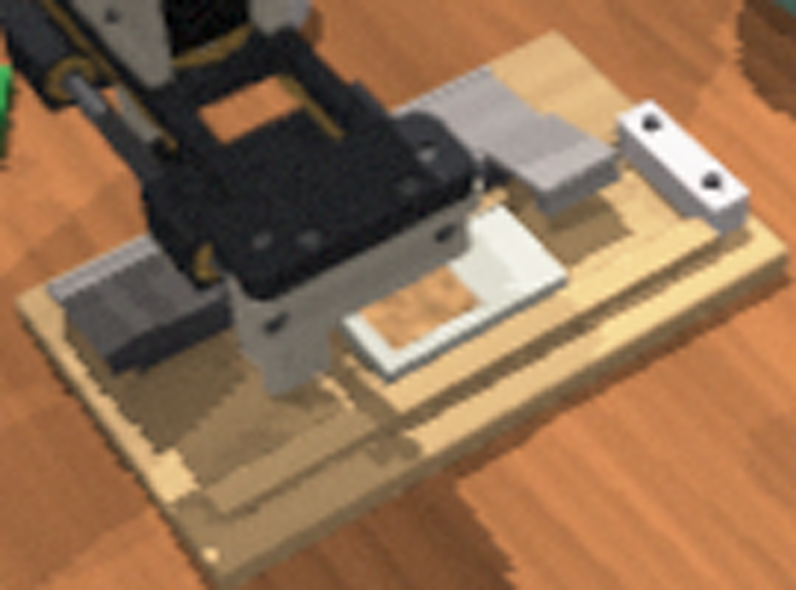

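Emit:
arm_command(dp=[[0, 0.1, 0.2], [0, 0.1, 0.2], [0, 0.1, 0.2]], angular=[[-0.1, 0, 0], [-0.1, 0, 0], [-0.1, 0, 0]], jaw=[0.2, 0.2, 0.2])

```text
clock: 4.2
tool_pos: [492.5, 92.5, 17.4]
tcp_rot: [0.711, -0.703, 0.001, -0.001]
force: [0.7, 0.1, 6.7]
opening: 55.7
```

```bash
python3 - <<'E'
from h import *
rel(jw(-50,33,17));rel(jw(-30,33,17));s=observe();print(s["clock"],s["tool_pos"],s["force"],s["wrist_torque"])
E
```

```text
dp cm [-0.02 -1.91  0.04] ang [-0.13  0.02 -0.05]
dp cm [-0.02 -3.91  0.04] ang [-0.13  0.02 -0.05]
4.2 [492.47649572  92.48171654  17.35298583] [0.65073794 0.10844992 6.72620881] [ 0.21090895 -0.10280809  0.01262654]
```

Emit:
arm_command(dp=[[0, -0.4, 0.1], [0, -0.9, 0.1], [0, -1.4, 0.1], [0, -1.9, 0.1], [0, -2.4, 0.1], [0, -2.9, 0.1], [0, -3.4, 0.1], [0, -3.9, 0.1]], angular=[[-0.1, 0, 0], [-0.1, 0, 0], [-0.1, 0, 0], [-0.1, 0, 0], [-0.1, 0, 0], [-0.1, 0, 0], [-0.1, 0, 0], [-0.1, 0, 0]], jaw=[0.2, 0.2, 0.2, 0.2, 0.2, 0.2, 0.2, 0.2])

```text
clock: 5.0
tool_pos: [529.6, 92.7, 16.5]
tcp_rot: [0.711, -0.703, -0.001, 0.001]
force: [-5.8, 0.4, 5.9]
opening: 56.0
```

```bash
python3 - <<'E'
from h import *
import cv2
rel(jw(-2.5,33,17));s=observe();print(s["clock"],s["tool_pos"],s["force"],s["wrist_torque"])
a=snapshot("side")[170:270,190:325];cv2.imwrite("pics/s4.png",cv2.resize(a,None,fx=5.9,fy=5.9,interpolation=2)[:,:,::-1])
E
```

```text
dp cm [-0.04 -2.95 -0.06] ang [ 0.17 -0.01 -0.02]
5.0 [529.63442184  92.69791977  16.51194791] [-5.78270698  0.40015303  5.93986648] [0.37401137 1.23337383 0.10951172]
```

View pics/s4.png

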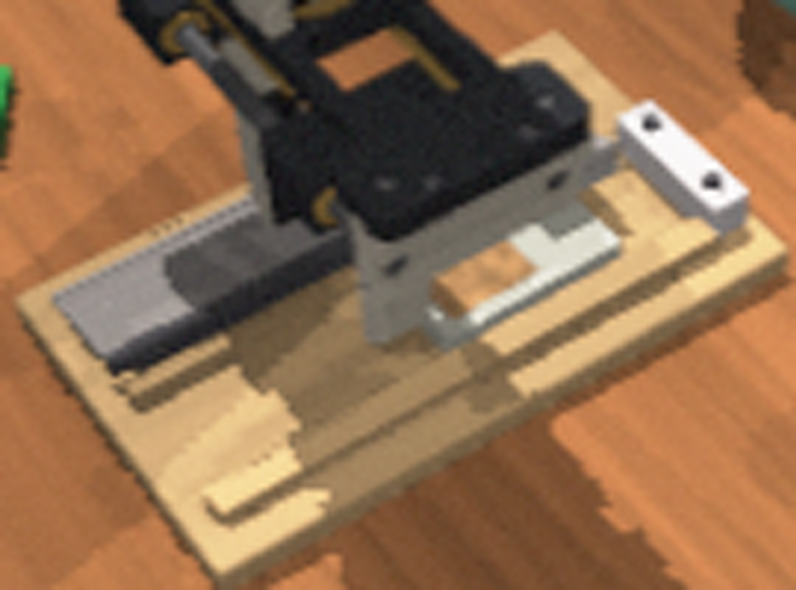

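```bash
python3 - <<'E'
from h import *
for z in (30,40,50,60,70,80,100):
    P=[jw(x,-10,z) for x in(-32,-20,-10,0,10,20)]
    print(z,((proj("side",P)-[190,170])*5.9).round(0).tolist())
E
```

```text
30 [[410.0, 327.0], [442.0, 310.0], [468.0, 296.0], [494.0, 282.0], [520.0, 268.0], [545.0, 254.0]]
40 [[409.0, 307.0], [441.0, 289.0], [467.0, 275.0], [493.0, 261.0], [519.0, 247.0], [544.0, 233.0]]
50 [[407.0, 286.0], [439.0, 268.0], [466.0, 254.0], [492.0, 240.0], [518.0, 226.0], [544.0, 212.0]]
60 [[405.0, 264.0], [438.0, 247.0], [465.0, 232.0], [491.0, 218.0], [518.0, 204.0], [544.0, 190.0]]
70 [[403.0, 242.0], [436.0, 224.0], [463.0, 210.0], [490.0, 196.0], [517.0, 182.0], [543.0, 168.0]]
80 [[401.0, 219.0], [434.0, 202.0], [462.0, 188.0], [489.0, 173.0], [516.0, 159.0], [543.0, 145.0]]
100 [[397.0, 173.0], [431.0, 155.0], [459.0, 141.0], [487.0, 127.0], [515.0, 112.0], [542.0, 98.0]]
```

Emit:
arm_command(dp=[[0, -0.4, 0.05], [0, -0.8, 0.05], [0, -1.2, 0.05], [0, -1.6, 0.05], [0, -2.0, 0.05], [0, -2.3, 0.05], [0, -2.5, 0.05]], angular=[[0.1, 0, 0], [0.1, 0, 0], [0.1, 0, 0], [0.1, 0, 0], [0.1, 0, 0], [0.1, 0, 0], [0.1, 0, 0]], jaw=[0.2, 0.2, 0.2, 0.2, 0.2, 0.2, 0.2])

```text
clock: 5.75
tool_pos: [553.9, 92.9, 16.1]
tcp_rot: [0.711, -0.703, -0.001, 0.001]
force: [-4.8, 1.4, 5.9]
opening: 55.6
```

```bash
python3 - <<'E'
from h import *
import cv2
rel(jw(-2.5,33,17));s=observe();print(s["clock"],s["tool_pos"],s["force"],s["wrist_torque"])
a=snapshot("side")[170:270,190:325];cv2.imwrite("pics/s5.png",cv2.resize(a,None,fx=5.9,fy=5.9,interpolation=2)[:,:,::-1])
E
```

```text
dp cm [-0.05 -0.52 -0.09] ang [ 0.19 -0.03 -0.  ]
5.75 [553.94140348  92.90548804  16.09341084] [-4.78686041  1.4418076   5.88910506] [0.4515664  1.31095973 0.1272849 ]
```

View pics/s5.png

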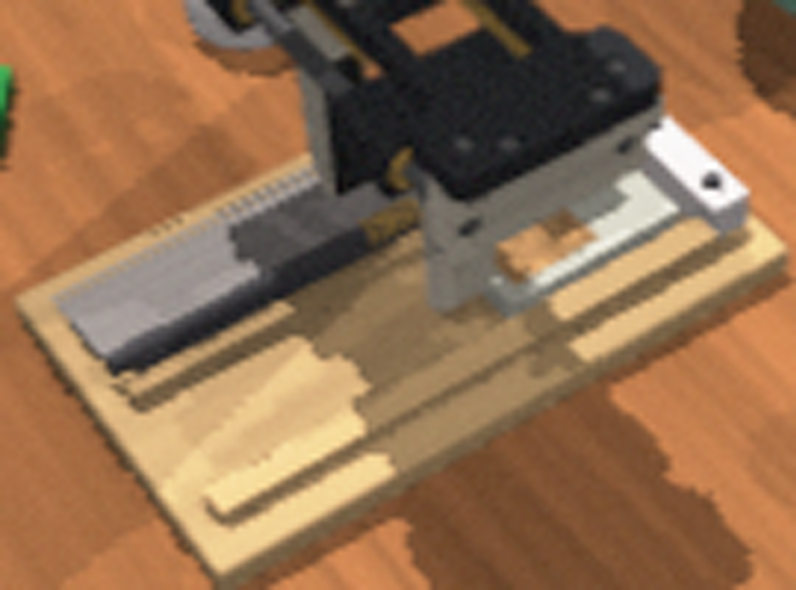

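Emit:
arm_command(dp=[[0, -0.15, 0], [0, -0.3, 0], [0, -0.45, 0], [0, -0.55, 0], [0, -0.55, 0]], angular=[[0.1, 0, 0], [0.1, 0, 0], [0.1, 0, 0], [0.1, 0, 0], [0.1, 0, 0]], jaw=[0.2, 0.2, 0.2, 0.2, 0.2])

```text
clock: 6.3
tool_pos: [557.9, 92.9, 16.2]
tcp_rot: [0.711, -0.703, -0.001, 0.002]
force: [-4.7, 1.0, 5.9]
opening: 55.5
```

Emit:
arm_command(dp=[[0, -0.15, 0], [0, -0.3, 0], [0, -0.45, 0], [0, -0.5, 0], [0, -0.5, 0]], angular=[[0.1, 0, 0], [0.1, 0, 0], [0.1, 0, 0], [0.1, 0, 0], [0.1, 0, 0]], jaw=[0.2, 0.2, 0.2, 0.2, 0.2])

```text
clock: 6.8
tool_pos: [558.9, 92.8, 16.1]
tcp_rot: [0.712, -0.703, -0.003, 0.004]
force: [-9.5, 1.7, 9.7]
opening: 55.6
```

```bash
python3 - <<'E'
from h import *
import cv2
rel(jw(-2.5,33,17));s=observe();print(s["clock"],s["tool_pos"],s["force"],s["wrist_torque"])
a=snapshot("side")[170:270,190:325];cv2.imwrite("pics/s6.png",cv2.resize(a,None,fx=5.9,fy=5.9,interpolation=2)[:,:,::-1])
a=snapshot("top")[160:310,200:325];cv2.imwrite("pics/t6.png",cv2.resize(a,None,fx=4,fy=4,interpolation=2)[:,:,::-1])
E
```

```text
dp cm [-0.06 -0.02 -0.09] ang [ 0.56 -0.08  0.05]
6.8 [558.87322857  92.82315003  16.1385188 ] [-9.47664428  1.69335747  9.6566861 ] [ 0.46104156  2.40597444 -0.03903139]
```

View pics/s6.png

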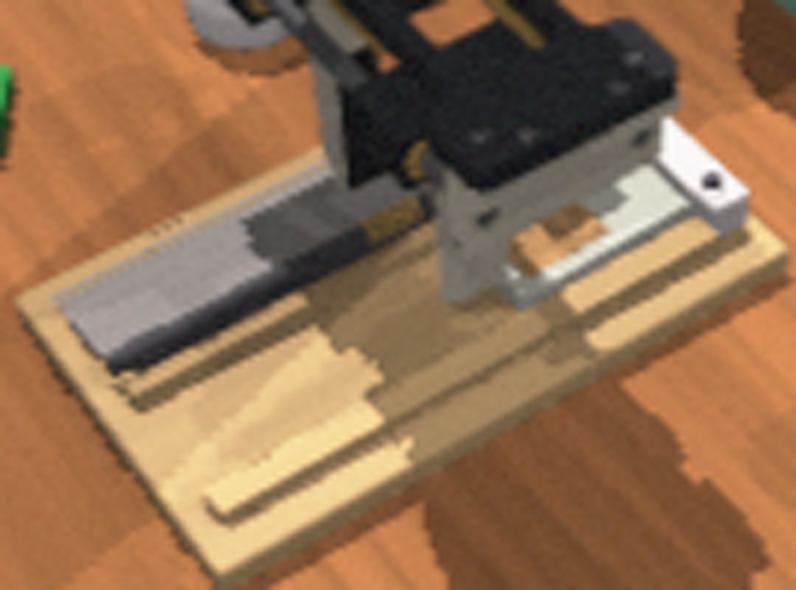

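View pics/t6.png

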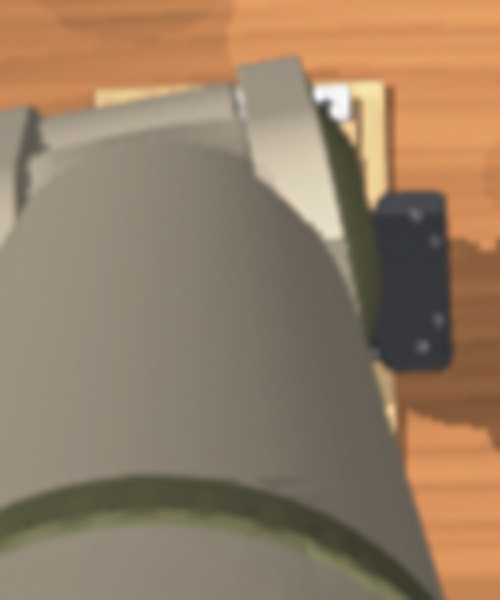

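Emit:
arm_command(dp=[[0, -0.3, 0], [0, -0.5, 0], [0, -0.6, 0]], angular=[[0.5, 0, 0], [0.5, 0, 0], [0.5, 0, 0]], jaw=[0.2, 0.2, 0.2])

```text
clock: 7.2
tool_pos: [559.0, 92.8, 16.0]
tcp_rot: [0.712, -0.702, -0.003, 0.005]
force: [-16.4, 2.7, 16.4]
opening: 56.0
```

Emit:
arm_command(dp=[[0, 0.2, 0], [0, 0.5, 0], [0, 0.8, 0], [0, 0.8, -0.4], [0, 0.8, -0.9], [0, 0.8, -1.5], [0, 0.8, -3], [0, 0.8, -6]], angular=[[0.5, 0, 0], [0.5, 0, 0], [0.5, 0, 0], [0.5, 0, 0], [0.5, 0, 0], [0.5, 0, 0], [0.5, 0, 0], [0.5, 0, 0]], jaw=[0.2, 0.2, 0.2, 0.2, 0.2, 0.2, 0.2, 0.2])

```text
clock: 8.0
tool_pos: [549.9, 92.2, 75.3]
tcp_rot: [0.712, -0.702, -0.001, 0.004]
force: [-0.4, -0.3, 0.2]
opening: 56.0
```

Emit:
arm_command(dp=[[0, 2, -4], [0, 5, -8], [0, 9, -10], [0, 12, -10], [2, 12, -10], [6, 12, -10], [10, 12, -10], [10, 12, -10]], angular=[[0, 0, 0], [0, 0, 0], [0, 0, 0], [0, 0, 0], [0, 0, 0], [0, 0, 0], [0, 0, 0], [0, 0, 0]], jaw=[0.2, 0.2, 0.2, 0.2, 0.2, 0.2, 0.2, 0.2])

```text
clock: 8.8
tool_pos: [430.8, -13.8, 176.9]
tcp_rot: [0.709, -0.705, -0.001, 0.005]
force: [-0.8, -0.1, 0.7]
opening: 55.4
```

```bash
python3 - <<'E'
from h import *
import cv2
s=observe();print(s["clock"],s["tool_pos"],s["force"])
a=snapshot("side")[125:325,140:400];cv2.imwrite("pics/s7.png",cv2.resize(a,None,fx=3,fy=3,interpolation=2)[:,:,::-1])
a=snapshot("top")[160:310,200:400];cv2.imwrite("pics/t7.png",cv2.resize(a,None,fx=4,fy=4,interpolation=2)[:,:,::-1])
E
```

```text
8.8 [430.77242497 -13.8038242  176.85532993] [-0.81827064 -0.12642346  0.70530704]
```

View pics/s7.png

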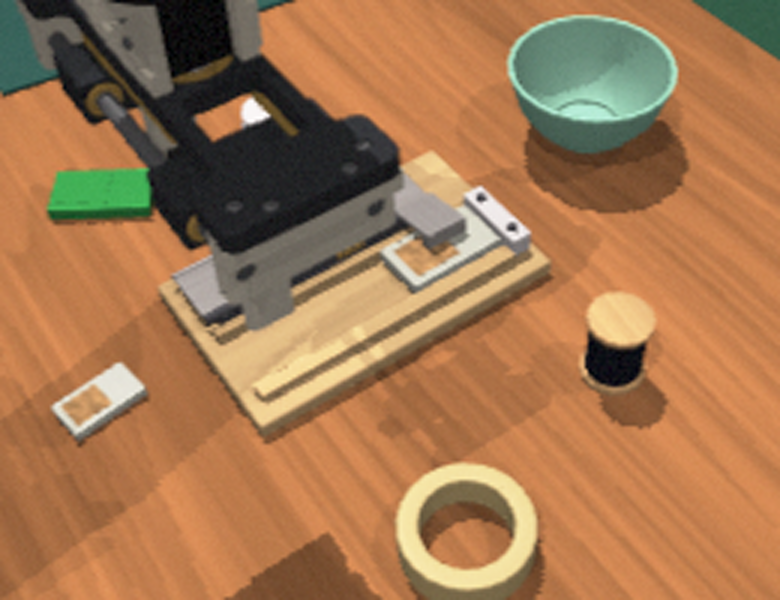

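View pics/t7.png

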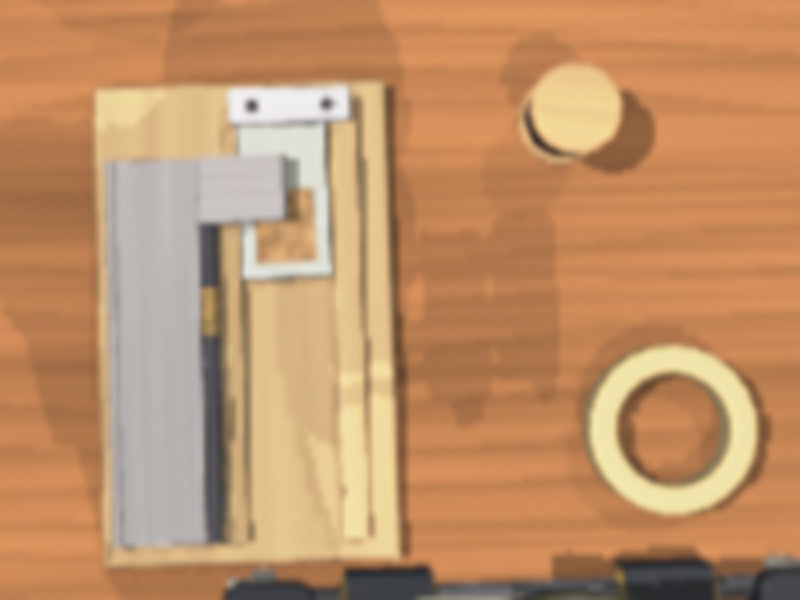

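```bash
python3 - <<'E'
from cell import *
print(hand_in())
E
```

```text
the job is handed in; nothing more can be done
None
```

The board is loaded: it sits against the end stop, and the clip holds it on its own. The job was handed in at about 9 s on the clock, and the hand-in gives no verdict.

- **Clip held open:** I pressed the thumb plate with one fingertip at about 16–17 mm above the table. From the geometry that is a clip angle of about 0.35 rad, which I could not measure directly. The board had not yet moved; I measured it at jig x about -12.
- **Board pushed home:** With the plate still held, the other fingertip slid the board under the lip. The fingertip stopped at its predicted home position. The pushing force then rose from 5 N to 16 N with no further movement, so the board had met the stop.
- **Release:** I drew back about 8 mm with the clip still held, lifted, and moved clear.
- **Last pictures:** They show the board flat and square against the stop with the clip's lip resting on it and the hand clear. The spool, tape and bowl look undisturbed. The pin tin was partly hidden or out of frame in the last pictures, so I did not check it there; the hand's path did not come near it.
- **One disagreement:** The side camera placed the jig and board 3–5 mm away from where the top camera did. I relied on the top camera, and the stop contact at the expected position agreed with it.

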